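# Restock the carton rack and set its sliding follower with a little slack

### The arm

A 6-joint arm with a two-finger parallel gripper is mounted at the origin on a cart in front of the work surface, level with it; the furniture and walls round the work are solid. World frame = base frame: x ahead of the robot, y to its left, z up, the work surface at z = 0. Lengths are in m, angles in rad, forces in N, time in s.
With the tool pointing down it reaches from about 0.35 to 0.925 m from the base axis. Payload 6.4 kg.
Tool frame: the origin (TCP) lies on the mounting face of the last link; the fingertips stand 173 mm ahead of it and the grasp point (between the pads) lies 155 mm ahead of it; y points along the fingers, x is the direction in which the jaws open and shut, and the axes are right-handed (so a half turn about y gives the same grasp; the last joint's range is limited). The gripper opens to 85 mm and grips with 20 to 120 N. Pads are 22 mm wide; open, the fingers measure 114 mm over their backs; the gripper's body (76 mm by 85 mm) begins 54 mm behind the grasp point. The pads swing forward as they close: fully open they stand 13 mm farther back than shut.
Start: joints at [-1.366, 0.245, 1.558, -0, 1.339, -0.174], TCP at [0.24, -0.604, 0.405] pointing down, gripper open.
Joint ranges: [-3.13, 3.13], [-1.02, 2.26], [0.13, 2.54], [-0.95, 4.09], [0.21, 2.88], [-2.74, 2.74]. Speed limits (rad/s): [2.57, 2.57, 3.14, 3.14, 3.14, 3.14].

### API

Orientations are given as a unit quaternion [w, x, y, z].
In Python, from workcell import * gives the robot as it stands. The module is installed in compiled form; this text tells all that it offers.
- The arm moves only by the shell command python3 -m creep 'ROWS' [FORCE]. ROWS is JSON, a list of rows, each a list of 7 numbers: the shift along the tool's x, y, z in m, then the turn, a rotation vector about the tool's x, y, z in rad, then the opening, from 0 (shut) to 1 (fully open). In form: [[tx, ty, tz, wx, wy, wz, fingers], ...]. A call has 1 to 8 rows; each row shifts and turns the pose as measured when the row begins, along the tool's axes as they then stand; what a row does not reach is not made up. A row lasts 1/12 s, in which the tool goes at most 41.7 mm and 7.16 degrees, less where a joint would pass 70% of its speed; a pose out of reach is approached as far as the arm can. A call with a gripper value outside its range is refused whole. The fingers move at their own pace and stop on an object; FORCE is the grip in N (left out, the last holds). Time passes only in rows, so rows that do not move let the fingers close. It gives the time, the measured TCP pose, the force and the opening at its end, in the units of the state.
- get_state(): the state, without advancing time (a new reading comes with each control period).
- capture(name): name is "side" or "top"; returns the picture (480x640x3 uint8, blue, green, red); there is no depth.
- camera_model(name): a dict with "K" (3x3 intrinsics, pixels), "rvec" (rotation vector, rad) and "tvec" (3), from world to camera coordinates, as OpenCV has them. Camera axes: x right, y down, z forward; pixel columns grow to the right and rows downward; lengths in m; the calibration is good to about 2 mm. A picture is of the moment at which its call begins. camera_model takes no time and is no camera call.
- sign_off(): hands the job in, once; it reports no verdict.
The state is a dict: "time_s": time; "qpos": joint angles; "qd": joint speeds; "joint_efforts": joint torques, N m; "tool_pos": TCP position; "eef_rot": TCP orientation; "wrist_force": force on the tool from outside, world axes, zero at the start; "wrist_torque": the same for the moment, N m; "grip_width": finger opening in m.
Only numpy, scipy, OpenCV 4.12 (cv2) and the standard library are available. Lean on these libraries where they do the work, as an engineer would, in place of code of your own. Each camera call takes 0.05 s, during which the arm holds its last target. There are 200 camera calls.

### The job

Stand the loose carton in the rack, in the free space between the row of cartons and the sliding follower. Then slide the follower up until you feel the whole row go tight, pressing firmly but without crushing the cartons, and back it off about 5 mm so that a carton can be drawn out freely. Leave the row upright and closed up, and leave the other things on the worktop alone.

Things in the scene. Friction and masses are not known exactly. Their poses are not given: they have to be found in the camera images.
- rack: steel carton rack fixed to the worktop: bed 160 mm wide (x), top 6 mm above worktop; origin on the worktop, mid-width. Two guide rods (8 mm thick, centres at x = -72, +72, 20 mm above worktop) run along y from -222 to +188 mm; end blocks 32 mm high. At the +y end is an end stop, a plate 70 mm high that was clamped by hand: its face is anywhere from y = +135 to +160. Cartons stand loosely before it, with gaps
- follower: sliding upright plate on the rods, 128 mm wide, 5 thick, top 70 mm above worktop. Origin: foot of its carton-side face, mid-width, 6 mm above worktop; axes as the rack's. Slides along rack y only, takes about 2.5 N to move (plus under 1 N per loose carton pushed), stays where left. When the row is tight the force rises steeply; 5 to 20 N on the cartons is firm, over 20 N crushes them
- follower_grip (a point): grip point of the follower, in a black upright blade 14 mm thick (y), 30 mm wide (x); blade top 71 mm, this point 51 mm above worktop. It is 62 mm behind (-y of) the carton-side face, with 50 mm free between blade and plate; a 12 mm thick (y) crossbar, top 27 mm above worktop, runs under it. Grip from above, fingers closing along y
- carton_new_center (a point): centre (half-way up) of the loose carton that goes into the rack: 110 mm long (x), 30 thick (y), 55 high (z), standing on its long edge on the worktop. In the rack its length lies across the rods (its x along the rack's x, either way round) with the same edge down
- carton_new: the same loose carton, about 0.1 kg, card; grip it gently across its 30 mm thickness. Origin under its centre, x along its length, z up
- carton_first: carton already in the rack, next to the end stop (gap up to 32 mm): about 105 mm long (x), 45 thick (y), 60 high; origin under its centre
- carton_second: second carton in the rack: about 85 mm long (x), 32 thick (y), 48 high; origin under its centre
- carton_third: third carton in the rack, last of the row, like the second; origin under its centre. The new carton goes between this one and the follower
- dropper_bottle: white dropper bottle, 43 mm in diameter, 98 mm high, a bystander standing on the worktop beside the rack; origin under its centre

How it is judged:
By the outcome, as a careful person would: the job done as asked, in the order asked, and still so for the second after the job is handed in, with the robot touching nothing.
It also fails if it takes over 69 s, if anything falls off the work surface, if the arm or the gripper's body presses on something with over 40 N, if the wrist force passes 120 N, or if a joint passes its speed limit or range.

## Working session

There is one attempt and no reset: what is moved stays moved. The work goes in short steps, Python scripts to look and compute and a shell command to move; the robot and the scene stay as the last step left them, time stands still between calls to the robot, and variables do not carry over. Pictures are saved under pics/ and viewed, about 8 in all and at most 12, crops included, and the job is handed in when it is done.

```bash
mkdir -p pics; python3 - <<'E'
from workcell import *
import cv2,numpy as np
print(get_state())
for n in("side","top"):
    cv2.imwrite(f"pics/{n}0.png",capture(n)); m=camera_model(n); print(n,m)
    R=cv2.Rodrigues(np.array(m["rvec"],float))[0]; print(-R.T@np.array(m["tvec"]).ravel(),R[2])
E
```

```text
{'time_s': 0.0, 'qpos': array([-1.36612269e+00,  2.45836789e-01,  1.55905488e+00,  1.30521926e-05,
        1.33868384e+00, -1.74067322e-01]), 'qd': array([-0.00032309,  0.00012915,  0.00026474, -0.00144952, -0.00076581,
        0.00090552]), 'joint_efforts': array([-7.44936460e-04, -4.29509783e+01, -3.26132762e+01, -2.69192515e-04,
        5.23216862e-03, -9.25960535e-06]), 'tool_pos': array([ 0.24031611, -0.60369245,  0.40354348]), 'eef_rot': array([ 0.58567221, -0.58468962,  0.39744194, -0.3964417 ]), 'wrist_force': array([ 0.35569155, -0.10569614, -0.28308744]), 'wrist_torque': array([-0.01648917, -0.00307218,  0.01874511]), 'grip_width': 0.08558820644061782}
side {'K': array([[484.21235278,   0.        , 320.31721265],
       [  0.        , 484.21235278, 239.1613328 ],
       [  0.        ,   0.        ,   1.        ]]), 'rvec': array([ 0.47066598, -2.37139746,  1.62162055]), 'tvec': array([0.50995064, 0.14075382, 0.8448119 ])}
[0.18148208 0.87549106 0.4406224 ] [ 0.36381387 -0.85859815 -0.36117681]
top {'K': array([[617.36378764,   0.        , 331.11970238],
       [  0.        , 617.36378764, 236.89646844],
       [  0.        ,   0.        ,   1.        ]]), 'rvec': array([ 2.14710234, -2.17466727,  0.1362366 ]), 'tvec': array([-0.01643661,  0.57786872,  1.49002186])}
[ 0.39303016 -0.01565773  1.54908027] [ 0.12102402 -0.00534283 -0.9926352 ]
```

View pics/top0.png

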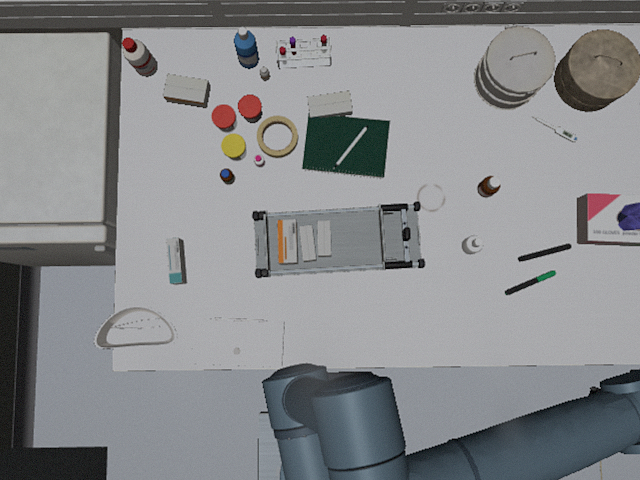

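View pics/side0.png

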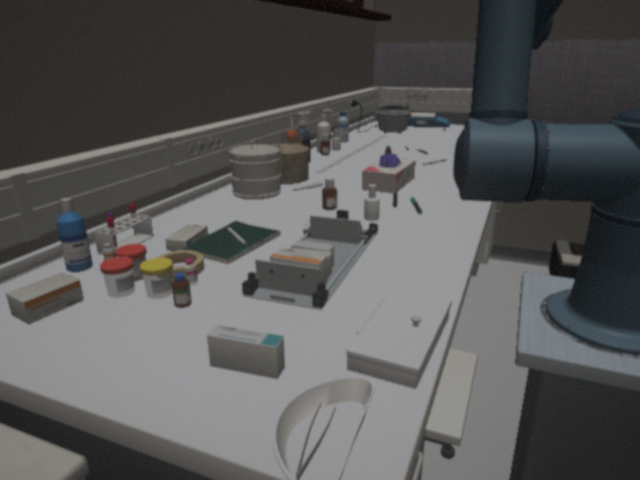

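```bash
cat > h.py <<'E'
from workcell import *
import cv2,numpy as np
from scipy.spatial.transform import Rotation as Ro
def ray(n,u,v,z):
    m=camera_model(n);R=cv2.Rodrigues(m["rvec"])[0];c=-R.T@m["tvec"].ravel()
    d=R.T@np.linalg.inv(m["K"])@np.array([u,v,1.]);return c+d*(z-c[2])/d[2]
def proj(n,p):
    m=camera_model(n);return cv2.projectPoints(np.array(p,float).reshape(-1,1,3),m["rvec"],m["tvec"],m["K"],None)[0][:,0]
def tool(s=None):
    s=s or get_state();q=s["eef_rot"];return s["tool_pos"],Ro.from_quat([q[1],q[2],q[3],q[0]])
E
python3 - <<'E'
from h import *
im=cv2.imread("pics/top0.png")
a=cv2.resize(im[195:285,245:430],None,fx=4,fy=4,interpolation=cv2.INTER_CUBIC)
b=cv2.resize(im[230:290,150:205],None,fx=4,fy=4,interpolation=cv2.INTER_CUBIC)
o=np.zeros((600,740,3),np.uint8);o[:360]=a;o[360:600,:220]=b
s=cv2.imread("pics/side0.png")[205:310,235:385]
s=cv2.resize(s,None,fx=2.28,fy=2.28,interpolation=cv2.INTER_CUBIC)
o[360:360+s.shape[0],240:240+s.shape[1]]=s
cv2.imwrite("pics/c1.png",o)
E
```

```text
(no output)
```

View pics/c1.png

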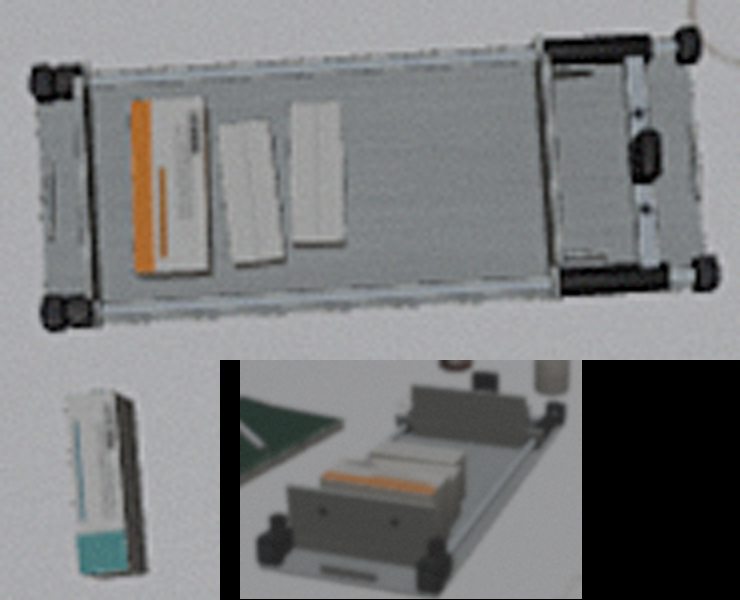

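```bash
python3 - <<'E'
from h import *
np.set_printoptions(precision=4,suppress=True)
A=lambda x,y,z:ray("top",x/4+245-.375,y/4+195-.375,z)
B=lambda x,y,z:ray("top",x/4+150-.375,(y-360)/4+230-.375,z)
pts=dict(rodU0=A(95,78,.024),rodU1=A(535,49,.024),rodL0=A(105,309,.024),rodL1=A(548,287,.024),
stopU=A(88,78,.07),stopL=A(97,312,.07),folU=A(541,45,.07),folL=A(553,292,.07),blade=A(646,155,.071),
c1=A(172,187,.060),c2=A(251,194,.048),c3=A(317,172,.048),c3r=A(346,172,.048))
for k,v in pts.items(): print(k,v[:2])
for n,p in dict(U=("rodU0","rodU1"),L=("rodL0","rodL1"),fol=("folU","folL"),stop=("stopU","stopL")).items():
    d=pts[p[0]]-pts[p[1]];print(n,np.linalg.norm(d),np.degrees(np.arctan2(d[1],d[0])))
cn=[B(67,394,.055),B(119,392,.055),B(127,572,.055),B(78,575,.055)]
cn=np.array(cn);print(cn,cn.mean(0)); d=(cn[0]+cn[1]-cn[2]-cn[3])/2;print("len",np.linalg.norm(d),np.degrees(np.arctan2(d[1],d[0])),"w",np.linalg.norm(cn[0]-cn[1]))
# colour-mask check of carton in side view: projected corners
print(proj("side",cn),proj("top",[get_state()["tool_pos"]]))
p,r=tool();print(p,r.as_matrix())
E
```

```text
rodU0 [0.6383 0.1322]
rodU1 [ 0.6532 -0.1432]
rodL0 [0.4938 0.1261]
rodL1 [ 0.5039 -0.1479]
stopU [0.6309 0.132 ]
stopL [0.489  0.1266]
folU [ 0.6478 -0.143 ]
folL [ 0.4975 -0.1468]
blade [ 0.5795 -0.2048]
c1 [0.565 0.082]
c2 [0.5614 0.0345]
c3 [ 0.5745 -0.006 ]
c3r [ 0.5742 -0.0237]
U 0.27575727917055226 93.11090967363357
L 0.27418735707157954 92.11715271927918
fol 0.15031196443203187 1.4538643293074796
stop 0.14200502924031705 2.154750190748387
[[0.5772 0.3775 0.055 ]
 [0.578  0.3459 0.055 ]
 [0.4685 0.3392 0.055 ]
 [0.4671 0.3687 0.055 ]] [0.5227 0.3578 0.055 ]
len 0.11008079115512352 4.012814613960062 w 0.031613059987124124
[[205.3283 334.3353]
 [217.1237 323.7616]
 [283.3233 336.3155]
 [274.6992 347.2317]] [[653.4737 392.6357]]
[ 0.2403 -0.6037  0.4037] [[ 0.3698 -0.0004  0.9291]
 [-0.9291  0.0017  0.3698]
 [-0.0017 -1.      0.0003]]
```

```bash
cat >> h.py <<'E'
def need(x,y,z,yaw):
    """target grasp point xyz (TCP+.155 along tool y), tool x yaw deg; prints shift in tool axes and turn"""
    p,r=tool();M=r.as_matrix();a=np.radians(yaw)
    Mt=np.c_[[np.cos(a),np.sin(a),0],[0,0,-1],[-np.sin(a),np.cos(a),0]]
    t=np.array([x,y,z+.155]);s=get_state()
    print("shift",(M.T@(t-p)).round(4),"turn",Ro.from_matrix(M.T@Mt).as_rotvec().round(4),"t",s["time_s"],"F",s["wrist_force"].round(2),"q",s["qpos"].round(2),"w",round(s["grip_width"],4),"gp",(p+.155*M[:,1]).round(4))
E
python3 -m creep '[[-0.026,0,0.031,0,0.103,0,1],[-0.03,0,0.027,0,0.103,0,1],[-0.033,0,0.022,0,0.103,0,1],[-0.038,0,0.014,0,0,0,1],[-0.038,0,0.014,0,0,0,1],[-0.038,0,0.014,0,0,0,1],[-0.038,0,0.014,0,0,0,1],[-0.038,0,0.014,0,0,0,1]]'
python3 -c "
from h import *
need(.5227,.3578,.18,-86)"
```

```text
time_s: 0.77
tool_pos: [0.3531, -0.298, 0.3986]
eef_rot: [0.511, -0.509, 0.492, -0.487]
wrist_force: [1.3, 0.2, -0.6]
grip_width: 0.0853
shift [-0.6478  0.0678  0.1968] turn [ 0.0029 -0.0284 -0.0075] t 0.7667 F [ 1.28  0.15 -0.61] q [-0.95 -0.21  2.03  0.    1.33  0.58] w 0.0853 gp [ 0.3526 -0.2969  0.2436]
```

```bash

python3 -m creep '[[-0.037,0,0.018,0,-0.028,0,1],[-0.037,0,0.018,0,0,0,1],[-0.037,0,0.018,0,0,0,1],[-0.037,0,0.018,0,0,0,1],[-0.037,0,0.018,0,0,0,1],[-0.037,0,0.018,0,0,0,1],[-0.037,0,0.018,0,0,0,1],[-0.04,0,0.01,0,0,0,1]]'
python3 -m creep '[[-0.04,0.001,0.01,0,0,0,1],[-0.04,0.001,0.01,0,0,0,1],[-0.04,0.001,0.01,0,0,0,1],[-0.04,0.001,0.01,0,0,0,1],[-0.04,0.001,0.01,0,0,0,1],[-0.04,0.001,0.008,0,0,0,1],[-0.04,0.001,0.006,0,0,0,1],[-0.04,0.001,0.002,0,0,0,1]]'
python3 -c "
from h import *
need(.5227,.3578,.18,-86)"
```

```text
time_s: 1.43
tool_pos: [0.4658, 0.015, 0.3989]
eef_rot: [0.518, -0.515, 0.485, -0.48]
wrist_force: [0.7, -0.5, 0.5]
grip_width: 0.0857
time_s: 2.1
tool_pos: [0.5065, 0.3451, 0.3906]
eef_rot: [0.518, -0.516, 0.485, -0.48]
wrist_force: [1.3, -0.7, 0.2]
grip_width: 0.0857
shift [-0.0112  0.0556  0.0172] turn [ 0.004  -0.0006 -0.0066] t 2.1 F [ 1.34 -0.67  0.2 ] q [0.41 0.17 1.67 0.01 1.3  1.91] w 0.0857 gp [0.5058 0.3461 0.2356]
```

```bash

python3 -m creep '[[-0.011,0.03,0.017,0.004,0,-0.0066,1],[0,0.035,0,0,0,0,1],[0,0.038,0,0,0,0,1],[0,0.035,0,0,0,0,1],[0,0.03,0,0,0,0,1],[0,0.02,0,0,0,0,1],[0,0,0,0,0,0,1]]'
python3 -c "
from h import *
need(.5227,.3578,.030,-86)
cv2.imwrite('pics/s1.png',cv2.resize(capture('side')[180:420,120:400],None,fx=2.5,fy=2.5))"
```

```text
time_s: 2.68
tool_pos: [0.5214, 0.369, 0.1951]
eef_rot: [0.522, -0.518, 0.479, -0.479]
wrist_force: [-0.2, -0.2, -0.5]
grip_width: 0.0852
shift [0.0113 0.0101 0.0003] turn [-0.0041  0.0127 -0.0032] t 2.6833 F [-0.21 -0.23 -0.5 ] q [0.44 0.48 1.68 0.   0.98 1.93] w 0.0852 gp [0.522  0.3696 0.0401]
```

View pics/s1.png

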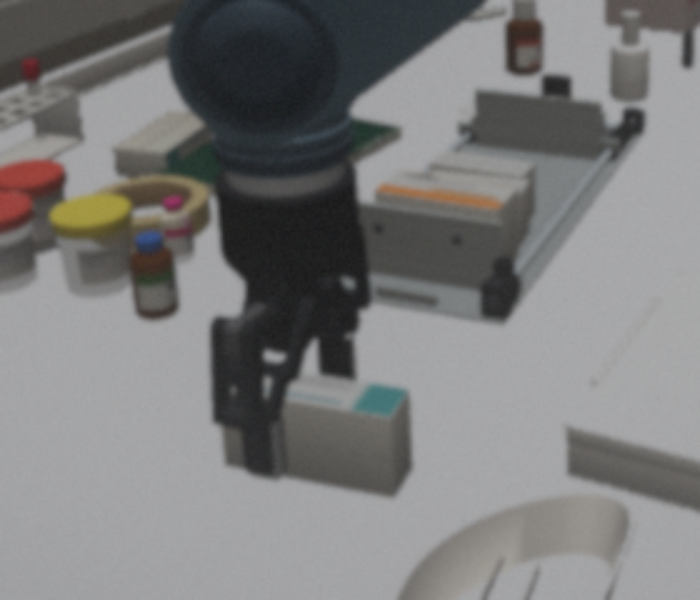

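```bash
python3 - <<'E'
from h import *
P=lambda p:(proj("side",p)-[120,180])*2.5
print(P([[.522,.412,.03],[.522,.427,.022],[.522,.412,.022]]))
c,a=np.array([.5227,.3578]),np.radians(4)
for z in(0,.055):
  for sx,sy in((-1,1),(1,1),(-1,-1)):
    print(sx,sy,z,P([[*(c+[sx*.055*np.cos(a)-sy*.015*np.sin(a),sx*.055*np.sin(a)+sy*.015*np.cos(a)]),z]]))
im=capture("top"); cv2.imwrite("pics/t1.png",cv2.resize(im[200:300,130:250],None,fx=5,fy=5,interpolation=cv2.INTER_CUBIC))
E
```

```text
[[264.01249835 476.59692856]
 [249.90257091 504.49223082]
 [265.14890465 488.60291534]]
-1 1 0 [[391.0797794  499.66011462]]
1 1 0 [[223.6742649  463.78979328]]
-1 -1 0 [[411.22656352 469.5416515 ]]
-1 1 0.055 [[387.04721658 418.40053234]]
1 1 0.055 [[215.15577187 385.33635944]]
-1 -1 0.055 [[407.91354833 390.48451718]]
```

```bash

python3 -m creep '[[0.011,0.008,0,-0.004,0.0127,-0.003,1],[0,0.002,0,0,0,0,0.5],[0,0,0,0,0,0,0.2],[0,0,0,0,0,0,0],[0,0,0,0,0,0,0],[0,0,0,0,0,0,0],[0,0,0,0,0,0,0],[0,0,0,0,0,0,0]]' 20
python3 -m creep '[[0,0,0,0,0,0,0],[0,0,0,0,0,0,0],[0,0,0,0,0,0,0]]'
python3 -c "
from h import *
need(.5227,.3578,.030,-86)"
```

```text
time_s: 3.45
tool_pos: [0.5281, 0.3589, 0.1992]
eef_rot: [0.524, -0.509, 0.48, -0.486]
wrist_force: [0.4, -0.0, -1.0]
grip_width: 0.0298
time_s: 3.7
tool_pos: [0.5278, 0.359, 0.1991]
eef_rot: [0.524, -0.509, 0.48, -0.486]
wrist_force: [0.1, 0.8, -1.2]
grip_width: 0.0298
shift [ 0.001   0.014  -0.0055] turn [-0.0219 -0.0019 -0.0082] t 3.7 F [ 0.06  0.83 -1.24] q [0.42 0.47 1.69 0.   0.96 1.92] w 0.0298 gp [0.5311 0.3605 0.0441]
```

```bash

python3 -m creep '[[0,0,0,0,0,0,0.6],[0,0,0,0,0,0,0.6],[0,0,0,0,0,0,0.6],[0.001,0.008,-0.005,-0.022,-0.002,-0.008,0.6],[0,0.006,0,0,0,0,0.6],[0,0,0,0,0,0,0.6]]'
python3 -c "
from h import *
need(.5227,.3578,.030,-86)"
```

```text
time_s: 4.2
tool_pos: [0.5228, 0.3579, 0.1843]
eef_rot: [-0.517, 0.518, -0.482, 0.482]
wrist_force: [0.1, -1.0, -0.6]
grip_width: 0.0511
shift [ 0.0001 -0.0007 -0.0001] turn [0.0013 0.0006 0.0002] t 4.2 F [ 0.07 -1.03 -0.63] q [0.42 0.48 1.7  0.   0.96 1.92] w 0.0511 gp [0.5226 0.3578 0.0293]
```

```bash

python3 -m creep '[[0,0,0,0,0,0,0],[0,0,0,0,0,0,0],[0,0,0,0,0,0,0],[0,0,0,0,0,0,0],[0,0,0,0,0,0,0],[0,0,0,0,0,0,0]]' 25
python3 -c "
from h import *
need(.5227,.3578,.030,-86)"
```

```text
time_s: 4.7
tool_pos: [0.5225, 0.3578, 0.1833]
eef_rot: [-0.516, 0.518, -0.483, 0.482]
wrist_force: [0.3, 0.6, -0.8]
grip_width: 0.03
shift [ 0.     -0.0017  0.0002] turn [0.0028 0.0007 0.0006] t 4.7 F [ 0.35  0.63 -0.75] q [0.42 0.49 1.7  0.   0.96 1.92] w 0.03 gp [0.5221 0.3577 0.0283]
```

```bash

python3 -m creep '[[0,-0.02,0,0,0,0,0],[0,-0.035,0,0,0,0,0],[0,-0.035,0,0,0,0,0],[0.015,-0.02,0,0,0,0,0],[0.035,0,0.004,0,0,0,0],[0.035,0,0.006,0,0,0,0],[0.035,0,0.007,0,0,0,0],[0.035,0,0.007,0,0,0,0]]'
python3 -c "
from h import *
need(.5758,-.083,.14,-87.6)"
```

```text
time_s: 5.37
tool_pos: [0.5563, 0.2055, 0.2979]
eef_rot: [-0.519, 0.521, -0.48, 0.479]
wrist_force: [0.0, 0.5, -0.5]
grip_width: 0.0298
shift [ 0.2891  0.0034 -0.0042] turn [0.0037 0.0403 0.0016] t 5.3667 F [ 0.03  0.47 -0.5 ] q [ 0.16  0.23  1.78 -0.    1.13  1.65] w 0.0298 gp [0.5557 0.2052 0.1429]
```

```bash

python3 -m creep '[[0.038,0,-0.001,0,0.04,0,0],[0.038,0,0,0,0,0,0],[0.038,0,0,0,0,0,0],[0.038,0,0,0,0,0,0],[0.035,0,0,0,0,0,0],[0.02,0,0,0,0,0,0],[0.01,0,0,0,0,0,0],[0,0,0,0,0,0,0]]'
python3 -c "
from h import *
need(.5758,-.083,.14,-87.6)"
```

```text
time_s: 6.03
tool_pos: [0.5655, -0.0277, 0.3]
eef_rot: [-0.508, 0.509, -0.491, 0.493]
wrist_force: [0.2, 0.3, -1.5]
grip_width: 0.0302
shift [0.0556 0.0052 0.0084] turn [-0.0008 -0.0088  0.0036] t 6.0333 F [ 0.24  0.27 -1.54] q [-0.25  0.17  1.85 -0.    1.12  1.29] w 0.0302 gp [ 0.5657 -0.0283  0.145 ]
```

```bash

python3 -m creep '[[0.02,0,0.004,0,-0.009,0.003,0],[0.02,0,0.004,0,0,0,0],[0.01,0,0,0,0,0,0],[0,0,0,0,0,0,0],[0,0,0,0,0,0,0]]'
python3 -c "
from h import *
need(.5758,-.083,.12,-87.6)
im=capture('side');np.save('s.npy',im)
cv2.imwrite('pics/s2.png',cv2.resize(im[120:320,220:420],None,fx=3,fy=3,interpolation=cv2.INTER_CUBIC))"
```

```text
time_s: 6.45
tool_pos: [0.5754, -0.0742, 0.2991]
eef_rot: [0.512, -0.511, 0.489, -0.487]
wrist_force: [0.2, -0.0, -1.0]
grip_width: 0.0295
shift [ 0.0089  0.0241 -0.    ] turn [ 0.001   0.0043 -0.0028] t 6.45 F [ 0.16 -0.01 -1.04] q [-0.32  0.2   1.81  0.    1.13  1.2 ] w 0.0295 gp [ 0.5753 -0.0738  0.1441]
```

View pics/s2.png

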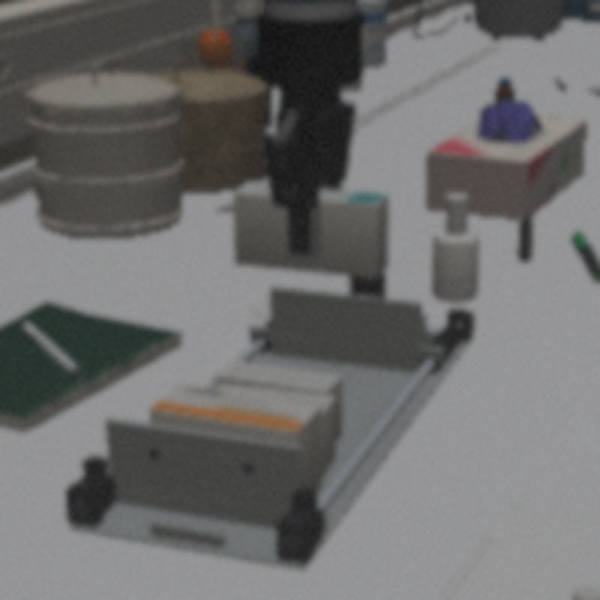

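```bash
python3 - <<'E'
from h import *
f=lambda x,y,z:print(ray("side",x/3+220-.33,y/3+120-.33,z).round(4))
f(272,290,.07);f(420,308,.07)   # follower plate top
f(108,424,.07);f(290,455,.07)   # stop
f(228,366,.048);f(340,381,.048) # third carton, far top edge
E
```

```text
[ 0.6363 -0.1374  0.07  ]
[ 0.5117 -0.1389  0.07  ]
[0.6247 0.1458 0.07  ]
[0.4991 0.1457 0.07  ]
[ 0.6219 -0.0236  0.048 ]
[ 0.5341 -0.0266  0.048 ]
```

```bash

python3 -m creep '[[0.009,0.02,0,0.001,0.004,-0.003,0],[0,0.025,0,0,0,0,0],[0,0.02,0,0,0,0,0],[0,0.015,0,0,0,0,0],[0,0,0,0,0,0,0],[0,0,0,0,0,0,0]]'
python3 -c "
from h import *
need(.5755,-.083,.0345,-87.6)"
```

```text
time_s: 7.0
tool_pos: [0.5762, -0.0755, 0.2181]
eef_rot: [0.513, -0.512, 0.486, -0.488]
wrist_force: [0.7, -0.5, -0.3]
grip_width: 0.0295
shift [ 0.0075  0.0286 -0.0012] turn [-0.0031  0.0089 -0.0003] t 7.0 F [ 0.66 -0.46 -0.28] q [-0.33  0.33  1.84  0.    0.98  1.19] w 0.0295 gp [ 0.5767 -0.0754  0.0631]
```

```bash

python3 -m creep '[[0.007,0.008,-0.001,-0.003,0.009,0,0],[0,0.008,0,0,0,0,0],[0,0.005,0,0,0,0,0],[0,0,0,0,0,0,0]]'
python3 -c "
from h import *
need(.5755,-.083,.0345,-87.6)"
```

```text
time_s: 7.33
tool_pos: [0.5766, -0.0818, 0.1985]
eef_rot: [0.511, -0.51, 0.488, -0.49]
wrist_force: [-1.0, -0.6, -0.6]
grip_width: 0.0298
shift [ 0.0012  0.009  -0.0012] turn [-0.0043  0.0013  0.0013] t 7.3333 F [-1.   -0.57 -0.6 ] q [-0.34  0.36  1.83  0.    0.94  1.19] w 0.0298 gp [ 0.5773 -0.082   0.0435]
```

```bash

python3 -m creep '[[0.001,0.004,-0.001,-0.004,0,0.001,0],[0,0.003,0,0,0,0,0],[0,0.002,0,0,0,0,0],[0,0,0,0,0,0,0]]'
python3 -c "
from h import *
need(.5755,-.083,.0345,-87.6)"
```

```text
time_s: 7.67
tool_pos: [0.5762, -0.0834, 0.1896]
eef_rot: [0.511, -0.51, 0.489, -0.49]
wrist_force: [0.3, -0.2, -0.4]
grip_width: 0.0296
shift [-0.0004  0.0001 -0.0006] turn [-0.0018  0.0008  0.0009] t 7.6667 F [ 0.33 -0.17 -0.41] q [-0.34  0.38  1.83 -0.    0.93  1.19] w 0.0296 gp [ 0.5764 -0.0835  0.0346]
```

```bash

python3 -m creep '[[0,0.001,0,-0.002,0,0,0],[0,0.001,0,0,0,0,0],[0,0,0,0,0,0,0]]'
```

```text
time_s: 7.92
tool_pos: [0.577, -0.0835, 0.1897]
eef_rot: [-0.51, 0.511, -0.489, 0.489]
wrist_force: [0.9, -0.7, -1.3]
grip_width: 0.0298
```

```bash

python3 -m creep '[[0,0.002,0,0,0,0,0],[0,0.002,0,0,0,0,0]]'
```

```text
time_s: 8.08
tool_pos: [0.5778, -0.0837, 0.1891]
eef_rot: [-0.51, 0.512, -0.489, 0.488]
wrist_force: [-13.2, 3.3, 22.8]
grip_width: 0.0297
```

Firm contact with the bed; release.

```bash

python3 -m creep '[[0,-0.001,0,0,0,0,0],[0,0,0,0,0,0,0.6],[0,0,0,0,0,0,0.6],[0,0,0,0,0,0,0.6],[0,-0.02,0,0,0,0,0.6],[0,-0.03,0,0,0,0,0.6],[0,-0.035,0,0,0,0,0.6],[0,-0.03,0,0,0,0,0.6]]'
python3 -c "
from h import *
im=capture('side')
cv2.imwrite('pics/s3.png',cv2.resize(im[150:320,220:420],None,fx=3,fy=3,interpolation=cv2.INTER_CUBIC))
need(.5760,-.2048+.003,.18,-87.6)"
```

```text
time_s: 8.75
tool_pos: [0.5755, -0.0829, 0.3]
eef_rot: [-0.507, 0.514, -0.495, 0.483]
wrist_force: [0.1, -0.9, 0.5]
grip_width: 0.0509
shift [ 0.1181 -0.0284 -0.0071] turn [ 0.0079  0.002  -0.0013] t 8.8 F [ 4.33 -0.19  3.6 ] q [-0.34  0.2   1.8  -0.    1.15  1.19] w 0.0513 gp [ 0.5764 -0.0833  0.1517]
```

View pics/s3.png

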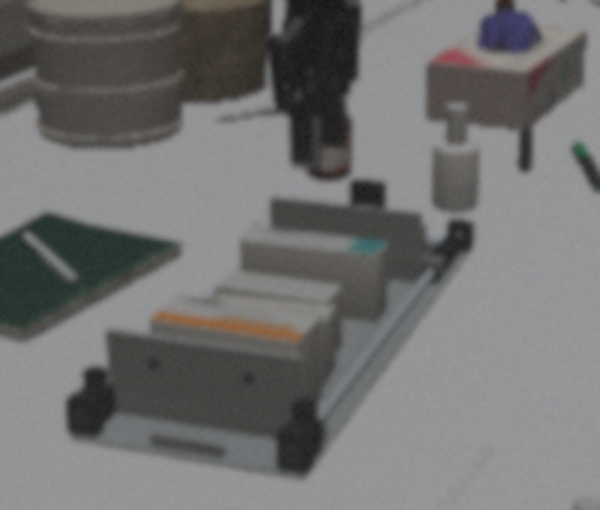

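```bash
python3 - <<'E'
from h import *
im=cv2.imread("pics/top0.png");g=im.max(2)
sub=g[225:246,398:416];print(sub)
print(ray("side",368/3+220-.33,183/3+150-.33,.071))
E
```

```text
[[125 130 133 108 106 161 145 147 144 111 132 129 132 130 127 129 127 125]
 [128 132 133 108 101 161 162 154 124 108 126 137 133 130 131 133 133 132]
 [133 131 138 107 105 172 146  90  67  55  71 114 141 131 133 132 133 137]
 [131 132 136 114 116 152  79  24  25  23  11  56 116 135 129 131 130 129]
 [126 130 133 125 100  83  11  23  42  38  33  37 101 139 135 123 135 129]
 [132 131 132 123  73  39  11  24  47  42  33  22  97 140 128 129 130 132]
 [130 133 133 115  36  32  20  33  37  49  32  21  94 142 131 135 133 131]
 [129 132 137 115  41  23   4  27  46  51  34  27  92 141 133 136 133 132]
 [128 131 137 121  57  24  18  20  43  53  37  14  86 135 131 129 127 133]
 [123 128 136 115  46  25  31  28  49  50  34   6  87 144 131 128 132 132]
 [128 130 136 115  53  12  17  27  51  56  33  10  87 145 130 133 136 131]
 [132 131 136 124  72  29  15  17  52  63  30  11  90 141 136 135 130 135]
 [129 132 137 127  83  22  37  22  55  63  31  18  74 133 136 134 134 135]
 [131 134 132 129  80  19  18  12  37  30   3  23  87 135 132 130 131 131]
 [129 124 126 129 103   0  16   4   0   9  22  86 124 134 135 127 130 131]
 [128 126 124 133 114  22  10   1   9  24  83 126 132 127 133 132 132 133]
 [130 129 133 134 116 105 144 133 128 126 124 134 133 131 131 131 126 134]
 [130 133 130 132 114 123 171 161 160 153 142 133 130 131 132 129 129 133]
 [132 128 130 132 117 123 166 152 156 144 139 128 130 133 134 130 134 137]
 [133 133 133 128 116 125 170 156 158 154 145 131 131 135 137 130 132 135]
 [130 131 133 132 118 114 150 145 129 152 157 130 129 130 127 130 130 132]]
[ 0.57883034 -0.20434132  0.071     ]
```

```bash

python3 -m creep '[[0.03,0,0,0.008,0.002,0,0.6],[0.038,0,0,0,0,0,0.6],[0.035,0,0,0,0,0,0.6],[0.015,0,0,0,0,0,0.6],[0,0,0,0,0,0,0.6],[0,0,0,0,0,0,0.6]]'
python3 -c "
from h import *
need(.579,-.205,.10,-87.6)"
```

```text
time_s: 9.3
tool_pos: [0.5844, -0.2051, 0.311]
eef_rot: [0.513, -0.509, 0.485, -0.492]
wrist_force: [-0.5, -0.1, 0.3]
grip_width: 0.051
shift [-0.0005  0.0559 -0.0059] turn [-0.0106  0.003   0.0028] t 9.3 F [-0.53 -0.06  0.33] q [-0.52  0.27  1.71  0.    1.15  1.  ] w 0.051 gp [ 0.586  -0.2055  0.156 ]
```

```bash

python3 -m creep '[[0,0.025,-0.006,-0.011,0.003,0.003,0.6],[0,0.03,0,0,0,0,0.6],[0,0.02,0,0,0,0,0.6],[0,0.01,0,0,0,0,0.6],[0,0,0,0,0,0,0.6],[0,0,0,0,0,0,0.6]]'
python3 -c "
from h import *
need(.579,-.206,.052,-87.6)"
```

```text
time_s: 9.8
tool_pos: [0.579, -0.1991, 0.2225]
eef_rot: [0.512, -0.511, 0.489, -0.487]
wrist_force: [0.4, -0.3, 0.3]
grip_width: 0.0513
shift [ 0.0069  0.0155 -0.0003] turn [ 0.0006  0.0049 -0.0022] t 9.8 F [ 0.36 -0.28  0.3 ] q [-0.52  0.38  1.75  0.    1.01  1.01] w 0.0513 gp [ 0.5789 -0.1988  0.0675]
```

```bash

python3 -m creep '[[0.007,0.01,0,0,0.005,-0.002,0.6],[0,0.006,0,0,0,0,0.6],[0,0,0,0,0,0,0.6],[0,0,0,0,0,0,0.6]]'
python3 -c "
from h import *
need(.579,-.206,.052,-87.6)
im=capture('side')
cv2.imwrite('pics/s4.png',cv2.resize(im[150:270,280:420],None,fx=4.5,fy=4.5,interpolation=cv2.INTER_CUBIC))"
```

```text
time_s: 10.13
tool_pos: [0.5809, -0.2061, 0.2084]
eef_rot: [0.511, -0.51, 0.487, -0.491]
wrist_force: [0.6, -0.1, 0.3]
grip_width: 0.0509
shift [-0.0002  0.0014 -0.0019] turn [-0.004   0.0012  0.0028] t 10.1333 F [ 0.58 -0.13  0.25] q [-0.52  0.41  1.74 -0.    0.98  1.  ] w 0.0509 gp [ 0.5815 -0.2065  0.0534]
```

View pics/s4.png

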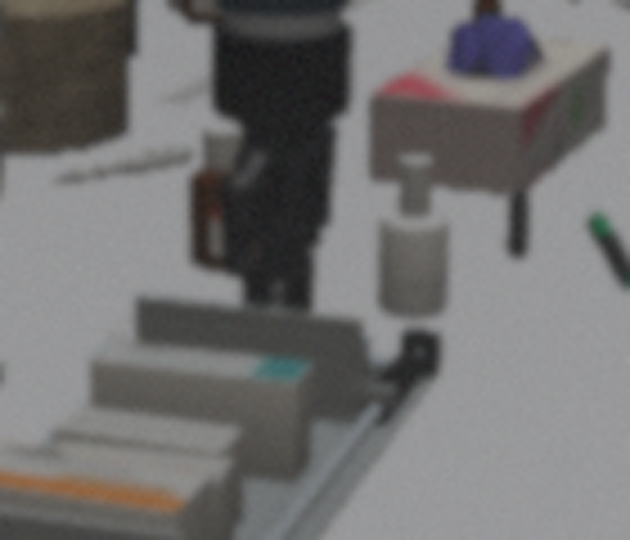

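```bash

python3 -m creep '[[0,0.001,-0.002,-0.004,0.001,0.003,0.3],[0,0,0,0,0,0,0],[0,0,0,0,0,0,0],[0,0,0,0,0,0,0],[0,0,0,0,0,0,0],[0,0,0,0,0,0,0]]' 60
python3 -c "
from h import *
need(.579,-.206,.052,-87.6)"
```

```text
time_s: 10.68
tool_pos: [0.5791, -0.2068, 0.209]
eef_rot: [0.511, -0.51, 0.488, -0.49]
wrist_force: [-0.0, 0.1, -1.1]
grip_width: 0.0134
shift [-0.0008  0.002  -0.0001] turn [-0.0022  0.0012  0.0016] t 10.6833 F [-0.02  0.07 -1.07] q [-0.53  0.41  1.75 -0.    0.98  1.  ] w 0.0134 gp [ 0.5795 -0.207   0.054 ]
```

```bash

python3 -m creep '[[-0.003,0,0,0,0,0,0],[-0.005,0,0,0,0,0,0],[-0.005,0,0,0,0,0,0],[-0.005,0,0,0,0,0,0]]'
python3 -m creep '[[-0.005,0,0,0,0,0,0],[-0.005,0,0,0,0,0,0],[-0.005,0,0,0,0,0,0],[-0.005,0,0,0,0,0,0]]'
python3 -c "
from h import *
need(.579,-.206,.053,-87.6)"
```

```text
time_s: 11.02
tool_pos: [0.5782, -0.189, 0.209]
eef_rot: [-0.51, 0.511, -0.488, 0.491]
wrist_force: [0.5, -2.6, -1.0]
grip_width: 0.0133
time_s: 11.35
tool_pos: [0.5772, -0.1665, 0.2091]
eef_rot: [-0.51, 0.511, -0.488, 0.491]
wrist_force: [0.5, -2.6, -1.5]
grip_width: 0.0138
shift [0.0396 0.0012 0.0001] turn [-0.0022  0.0012  0.0037] t 11.35 F [ 0.51 -2.58 -1.5 ] q [-0.47  0.38  1.79 -0.    0.97  1.06] w 0.0138 gp [ 0.5776 -0.167   0.0541]
```

```bash

for i in 1 2; do python3 -m creep '[[-0.004,0,0,0,0,0,0],[-0.004,0,0,0,0,0,0],[-0.004,0,0,0,0,0,0],[-0.004,0,0,0,0,0,0]]'|grep -v eef; done
python3 -c "
from h import *
need(.579,-.206,.053,-87.6)"
```

```text
time_s: 11.68
tool_pos: [0.5763, -0.1483, 0.2091]
wrist_force: [-0.7, -4.1, -0.6]
grip_width: 0.0133
time_s: 12.02
tool_pos: [0.5755, -0.1309, 0.2091]
wrist_force: [-0.1, -4.4, -1.7]
grip_width: 0.0132
shift [0.0751 0.0014 0.0002] turn [-0.0019  0.0013  0.0043] t 12.0167 F [-0.09 -4.38 -1.66] q [-0.42  0.36  1.81 -0.    0.97  1.11] w 0.0132 gp [ 0.5758 -0.1316  0.0541]
```

```bash

for i in 1 2; do python3 -m creep '[[-0.0035,0,0,0,0,0,0],[-0.0035,0,0,0,0,0,0],[-0.0035,0,0,0,0,0,0],[-0.0035,0,0,0,0,0,0]]'|grep -v eef; done
python3 -c "
from h import *
need(.579,-.206,.053,-87.6)
im=capture('side')
cv2.imwrite('pics/s5.png',cv2.resize(im[190:310,235:395],None,fx=4.5,fy=4.5,interpolation=cv2.INTER_CUBIC))"
```

```text
time_s: 12.35
tool_pos: [0.5748, -0.1154, 0.2091]
wrist_force: [-1.3, -3.7, -1.7]
grip_width: 0.0138
time_s: 12.68
tool_pos: [0.5741, -0.1002, 0.209]
wrist_force: [-1.1, -4.9, -1.3]
grip_width: 0.0132
shift [0.1059 0.0016 0.0004] turn [-0.0016  0.0013  0.005 ] t 12.6833 F [-1.06 -4.85 -1.33] q [-0.37  0.35  1.83 -0.    0.96  1.16] w 0.0132 gp [ 0.5743 -0.101   0.054 ]
```

View pics/s5.png

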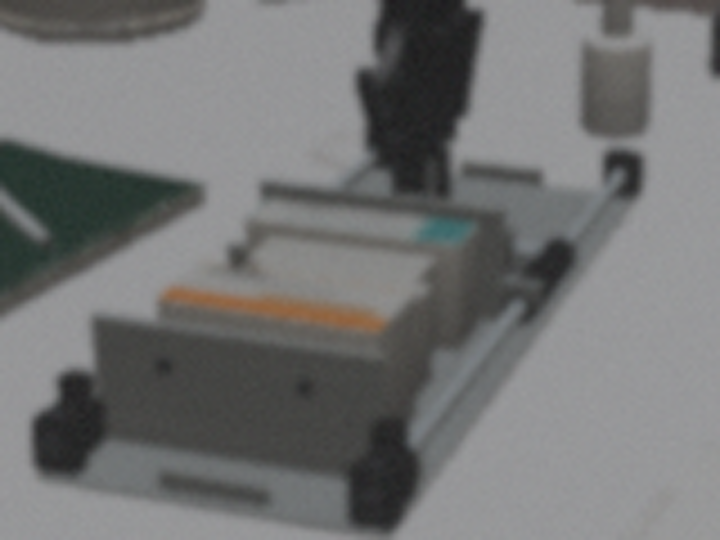

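```bash

for i in 1 2 3 4 5; do python3 -m creep '[[-0.002,0,0,0,0,0,0],[-0.002,0,0,0,0,0,0]]'|grep -v -e eef -e time|paste -sd' '; done
```

```text
tool_pos: [0.5739, -0.0954, 0.2091] wrist_force: [-0.9, -5.8, -0.7] grip_width: 0.0133
tool_pos: [0.5737, -0.0914, 0.2091] wrist_force: [-0.6, -6.5, -1.2] grip_width: 0.0131
tool_pos: [0.5735, -0.0875, 0.2091] wrist_force: [-0.8, -5.8, -0.2] grip_width: 0.0134
tool_pos: [0.5733, -0.0837, 0.2091] wrist_force: [0.5, -5.6, -0.4] grip_width: 0.013
tool_pos: [0.5731, -0.0799, 0.2091] wrist_force: [-0.5, -5.7, -0.7] grip_width: 0.0135
```

```bash

for i in 1 2 3 4; do python3 -m creep '[[-0.001,0,0,0,0,0,0],[-0.001,0,0,0,0,0,0]]'|grep -v -e eef -e time|paste -sd' '; done
```

```text
tool_pos: [0.573, -0.078, 0.2091] wrist_force: [-0.3, -6.3, -1.6] grip_width: 0.0134
tool_pos: [0.5729, -0.0762, 0.2091] wrist_force: [-1.8, -5.9, -0.9] grip_width: 0.013
tool_pos: [0.5729, -0.0745, 0.2091] wrist_force: [-1.1, -6.9, -0.7] grip_width: 0.0133
tool_pos: [0.5728, -0.0728, 0.2091] wrist_force: [-1.0, -5.8, -0.8] grip_width: 0.0133
```

```bash

for i in 1 2 3; do python3 -m creep '[[-0.001,0,0,0,0,0,0],[-0.001,0,0,0,0,0,0]]'|grep -v -e eef -e time|paste -sd' '; done
```

```text
tool_pos: [0.5727, -0.0711, 0.2091] wrist_force: [-0.9, -5.5, -0.7] grip_width: 0.0132
tool_pos: [0.5726, -0.0693, 0.2091] wrist_force: [0.1, -5.0, -1.3] grip_width: 0.0131
tool_pos: [0.5725, -0.0678, 0.2091] wrist_force: [-0.9, -10.8, -1.2] grip_width: 0.0133
```

```bash
python3 - <<'E'
from h import *
print(get_state()["wrist_force"],get_state()["time_s"])
E
```

```text
[ -0.86035638 -10.83295786  -1.18218134] 14.7333
```

```bash
python3 -m creep '[[-0.0005,0,0,0,0,0,0]]'|grep -v eef|paste -sd' '
```

```text
time_s: 14.82 tool_pos: [0.5725, -0.0677, 0.2091] wrist_force: [-0.3, -8.7, -2.3] grip_width: 0.0133
```

```bash
for i in 1 2; do python3 -m creep '[[-0.0008,0,0,0,0,0,0]]'|grep -v eef|paste -sd' ';done
```

```text
time_s: 14.9 tool_pos: [0.5725, -0.0675, 0.2091] wrist_force: [-0.0, -10.1, -1.9] grip_width: 0.0132
time_s: 14.98 tool_pos: [0.5725, -0.0673, 0.2091] wrist_force: [-0.5, -10.3, -1.0] grip_width: 0.0134
```

```bash
for i in 1 2; do python3 -m creep '[[-0.0012,0,0,0,0,0,0]]'|grep -v eef|paste -sd' ';done
```

```text
time_s: 15.07 tool_pos: [0.5725, -0.067, 0.2091] wrist_force: [-0.6, -13.1, -1.7] grip_width: 0.0134
time_s: 15.15 tool_pos: [0.5725, -0.0668, 0.2091] wrist_force: [-0.5, -11.9, -2.0] grip_width: 0.0133
```

```bash
for i in 1 2; do python3 -m creep '[[-0.0015,0,0,0,0,0,0]]'|grep -v eef|paste -sd' ';done
```

```text
time_s: 15.23 tool_pos: [0.5724, -0.0665, 0.2091] wrist_force: [-1.6, -14.5, -2.0] grip_width: 0.0132
time_s: 15.32 tool_pos: [0.5724, -0.0663, 0.2092] wrist_force: [-0.1, -13.5, -2.1] grip_width: 0.0133
```

```bash
python3 -m creep '[[0.0015,0,0,0,0,0,0],[0.0015,0,0,0,0,0,0],[0.0015,0,0,0,0,0,0],[0,0,0,0,0,0,0]]'|grep -v eef|paste -sd' '
```

```text
time_s: 15.65 tool_pos: [0.5726, -0.0688, 0.2091] wrist_force: [0.2, -2.3, -0.0] grip_width: 0.0135
```

```bash
python3 -m creep '[[0.0015,0,0,0,0,0,0],[0.001,0,0,0,0,0,0],[0,0,0,0,0,0,0]]'|grep -v eef|paste -sd' ';python3 -m creep '[[0,0,0,0,0,0,0]]'|grep -v eef|paste -sd' '
```

```text
time_s: 15.9 tool_pos: [0.5727, -0.0704, 0.2091] wrist_force: [0.5, -1.1, 0.0] grip_width: 0.0135
time_s: 15.98 tool_pos: [0.5727, -0.0704, 0.2091] wrist_force: [-0.2, 1.1, 0.1] grip_width: 0.0135
```

```bash
python3 -m creep '[[0.0015,0,0,0,0,0,0],[0.0005,0,0,0,0,0,0],[0,0,0,0,0,0,0]]'|grep -v eef|paste -sd' '
```

```text
time_s: 16.23 tool_pos: [0.5727, -0.072, 0.2091] wrist_force: [0.7, 0.7, 0.2] grip_width: 0.0131
```

```bash
python3 -m creep '[[0,0,0,0,0,0,0.45],[0,0,0,0,0,0,0.45],[0,0,0,0,0,0,0.45],[0,0,0,0,0,0,0.45]]'
python3 -m creep '[[0,-0.02,0,0,0,0,0.45],[0,-0.03,0,0,0,0,0.45],[0,-0.03,0,0,0,0,0.45],[0,-0.03,0,0,0,0,0.45],[0.03,-0.02,0,0,0,0,0.45],[0.04,0,-0.01,0,0,0,0.45],[0.04,0,-0.01,0,0,0,0.45],[0.04,0,-0.01,0,0,0,0.45]]'
python3 -m creep '[[0.04,0,-0.02,0,0,0,0.45],[0.04,0,-0.02,0,0,0,0.45],[0.04,0,-0.02,0,0,0,0.45],[0.04,0,-0.02,0,0,0,0.45],[0.02,0,0,0,0,0,0.45],[0,0,0,0,0,0,0.45],[0,0,0,0,0,0,0.45]]'
python3 - <<'E'
from h import *
t=capture("top");s=capture("side")
a=cv2.resize(t[195:285,245:430],None,fx=4,fy=4,interpolation=cv2.INTER_CUBIC)
b=cv2.resize(s[205:310,235:400],None,fx=2.28,fy=2.28,interpolation=cv2.INTER_CUBIC)
o=np.zeros((600,740,3),np.uint8);o[:360]=a;o[360:360+b.shape[0],:b.shape[1]]=b[:240]
d=cv2.resize(t[220:270,440:500],None,fx=4,fy=4);o[360:560,450:690]=d
cv2.imwrite("pics/f.png",o)
E
```

```text
time_s: 16.57
tool_pos: [0.5728, -0.0733, 0.2092]
eef_rot: [-0.507, 0.512, -0.486, 0.494]
wrist_force: [-0.4, 0.5, -0.0]
grip_width: 0.0382
time_s: 17.23
tool_pos: [0.5485, -0.2218, 0.348]
eef_rot: [-0.508, 0.516, -0.483, 0.493]
wrist_force: [-0.1, -1.1, -0.1]
grip_width: 0.0385
time_s: 17.82
tool_pos: [0.4775, -0.4036, 0.3543]
eef_rot: [-0.503, 0.515, -0.482, 0.499]
wrist_force: [0.4, -0.4, -0.8]
grip_width: 0.0386
```

View pics/f.png

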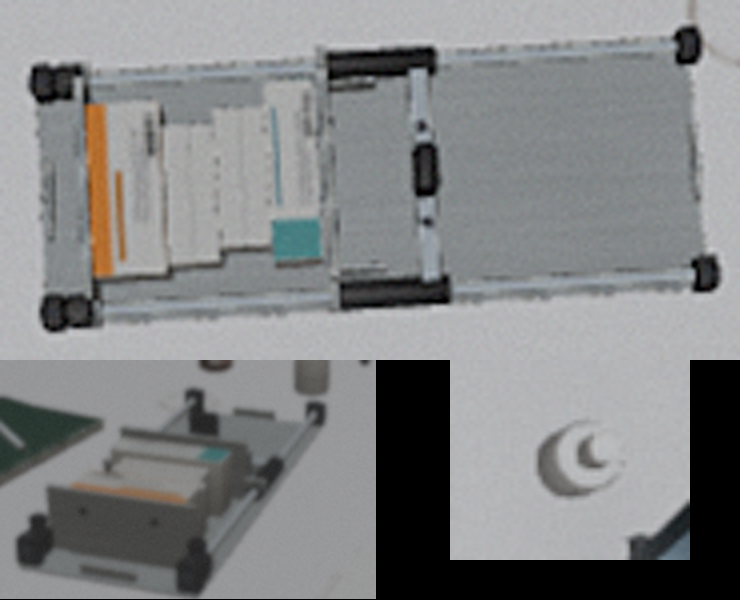

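```bash
python3 - <<'E'
from h import *
im=np.mean([capture("top") for _ in range(6)],0)
np.set_printoptions(linewidth=200)
for v in(225,232,240,250): print(v,im[v,316:334].max(1).astype(int))
for u in range(320,332,1): print(u,ray("top",u,240,.061)[1].round(4),ray("top",u,240,.07)[1].round(4))
m=im.max(2)[224:246]
# blade centre before/after
b=m[4:18,340:362].mean(0).astype(int);print(b)
E
```

```text
225 [169 169 161 149 143 114 126 158 126 111 129  91 109 144 141 140 140 141]
232 [171 169 166 151 148 158 169 163 141 138 136 122 117 145 141 141 139 140]
240 [169 170 168 158 145 153 155 167 164 124 110 134 125 143 141 141 139 140]
250 [138 136 136 135 134 130 130 131 137 146 135 131 118 101 145 141 140 141]
320 0.0034 0.0033
321 0.001 0.0009
322 -0.0014 -0.0015
323 -0.0039 -0.0039
324 -0.0063 -0.0063
325 -0.0087 -0.0088
326 -0.0111 -0.0112
327 -0.0136 -0.0136
328 -0.016 -0.016
329 -0.0184 -0.0184
330 -0.0209 -0.0208
331 -0.0233 -0.0232
[140 139 140 139 139 140 144 130  79  49  66  72  58  41  91 134 142 139 139 138 138 138]
```

```bash
python3 -c "
from workcell import *
print(get_state()['time_s']); print(sign_off())"
```

```text
18.2167
the job is handed in; nothing more can be done
None
```

The job is done and handed in at 18.2 s. The loose carton stands in the rack between the third carton and the follower, and the row is tight with the follower backed off.

- **Placing:** My first grip on the carton was too high and slightly tilted, so I released it and gripped again lower down. The carton was pressed lightly onto the bed (about 23 N vertical at the wrist) and let go.
- **Tightening:** The follower took 2.6 N to slide alone and about 6 N with the whole row moving. At the end stop the wrist read about 14.5 N at the highest. Less the follower's own friction, that is about 12 N on the cartons.
- **Backing off:** I drew the gripper back about 5.7 mm. It drifted about 1 mm more as the fingers opened, so the follower's own travel is known only from the final picture.
- **Last check:** The pictures showed the row closed up against the end stop and upright, with the dropper bottle standing. The gap from the new carton to the follower measured about 4.6 mm, good to about 1 mm because the image edge is blurred. The robot was clear of everything.

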